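Put the bench things back in their fitted tidy tray

TASK

Tidy up: put the small wooden plane, the sanding block, the stiff brush and the jar of screws back into the tray, each down in the pocket that is cut to its own size and shape, resting flat on the pocket's floor and the same way up as now. Leave the glue bottle and the tape measure where they stand.

Things in the scene. Friction and masses are not known exactly. Their poses are not given: they have to be found in the camera images.
- small_plane: small wooden block plane, loose, standing on its sole: body 44 mm wide (its x) by 76 mm long (its y), 36 mm high, with an iron that leans out of the middle up to 61 mm. Origin: centre of the sole; z up. Grasp across the 44 mm. Either way round is right.
- sanding_block: plain cork sanding block, loose, lying flat: 62 mm wide (its x), 100 mm long (its y), 32 mm high. Origin: centre of the underside; z up. Grasp across the 62 mm. Either way round is right.
- dark_brush: small stiff brush, loose, lying on its wooden back with the dark bristles up: 24 mm wide (its x), 45 mm long (its y), 36 to 40 mm high. Origin: centre of the underside; z up. Grasp across the 24 mm. Either way round is right.
- jar_screws: round glass jar of screws with a white lid, loose, standing upright: 58 mm across, 104 mm high, lid from 90 to 104 mm. Origin: centre of the foot; z up. Grasp round it near the top; any turn is right.
- plane_inset: fixed board of pale wood, one of four equal boards in a tray: 100 (its x) by 134 (y) by 18 mm thick. This one: middle-sized rectangular pocket, 60 (x) by 92 mm (y), for the plane. Origin: centre of the underside, 4 mm above the bench, z up. Pocket centred; floor 6 mm, rim 18 mm above the origin. A 32 mm wide finger trench, as deep as the pocket, crosses the board along x through its middle.
- block_inset: fixed board like plane_inset (same outline, trench, pocket depth and origin), with the largest rectangular pocket, 78 (x) by 116 mm (y), for the sanding block. The four boards lie two by two, touching, in any order, all with the same yaw, in a fixed dark wooden tray, 224 (x) by 292 mm (y) outside, with rails 10 mm thick that rise 24 mm above the bench.
- brush_inset: fixed board like plane_inset (same outline, trench, pocket depth and origin), with the smallest rectangular pocket, 40 (x) by 61 mm (y), for the brush. Mind on the way to the tray: a fixed parts box, 130 by 180 mm, centred 0.64 m ahead of the robot base and 0.1 m to its left, with a half-open lid that reaches 0.13 m above the bench.
- jar_inset: fixed board like plane_inset (same outline, pocket depth and origin) but without a trench, with the only round pocket, 73 mm across, for the jar.
- glue_bottle: bystander: white glue bottle with a yellow nozzle, 54 mm across, 168 mm high, standing loose beyond the things. Origin: centre of its foot. To be left alone.
- tape_measure: bystander: yellow tape measure, 79 by 86 mm, 35 mm high, lying loose near the front of the bench. Origin: centre of its underside. To be left alone.
Things that resemble listed ones, but are neither listed nor needed, are in the scene too. Several things have the shape of the dark_brush; the one meant has the colours described above.

How it is judged:
By the outcome, as a careful person would: the job done as asked, in the order asked, and still so for the second after the job is handed in, with the robot touching nothing.
It also fails if it takes over 120 s, if anything falls off the work surface, if the arm or the gripper's body presses on something with over 40 N, if the wrist force passes 120 N, or if a joint passes its speed limit or range.

ROBOT

A 6-joint arm with a two-finger parallel gripper is mounted at the origin on a cart in front of the work surface, level with it; the furniture and walls round the work are solid. World frame = base frame: x ahead of the robot, y to its left, z up, the work surface at z = 0. Lengths are in mm, angles in rad, forces in N, time in s.
With the tool pointing down it reaches from about 425 to 950 mm from the base axis. Payload 14.7 kg.
Tool frame: the origin (TCP) lies at the very end of the fingers, on their centre line; the grasp point (between the pads) lies 19 mm behind it; z points along the fingers, y is the line along which they close (so a half turn about z gives the same grasp; the last joint's range is limited). The gripper opens to 85 mm and grips with 20 to 120 N. Pads are 22 mm wide; open, the fingers measure 114 mm over their backs; the gripper's body (76 mm by 85 mm) begins 54 mm behind the grasp point. The pads swing forward as they close: fully open they stand 13 mm farther back than shut.
Start: joints at [-1.339, 0.48, 1.596, -0, 1.065, -0.047], TCP at [178.898, -624.89, 231.297] pointing down, gripper open.
Joint ranges: [-2.75, 2.75], [-0.82, 2.05], [0.23, 2.67], [-1.56, 4.7], [0.09, 2.69], [-2.92, 2.92]. Speed limits (rad/s): [1.89, 1.89, 2.39, 3.01, 3.01, 3.01].

INTERFACE

Orientations are given as a unit quaternion [w, x, y, z].
In Python, from cell import state, eyes, order gives the robot as it stands.
- The arm moves only by the tool move_arm, never from a script. Its argument "rows" is a list of rows, each a list of 4 numbers: the shift along the tool's x, y, z in cm, then the turn about the tool's z in rad. A call has 1 to 12 rows; each row shifts and turns the commanded pose from where the row before left it, along the tool's axes as they then stand; what a row does not reach is not made up. A row lasts 1/8 s, in which the tool goes at most 62.5 mm and 10.7 degrees, less where a joint would pass 70% of its speed; a pose out of reach is approached as far as the arm can. A call is refused whole if a number of a shift passes 6.25 or a number of a turn 0.188, either way. A call with a gripper value outside its range is refused whole. "fingers" is the closure, from 0 (fully open) to 1 (shut), set as the call begins (left out, the last holds). The fingers move at their own pace and stop on an object; the grip force is fixed at half the most. Time passes only in rows, so rows that do not move let the fingers close. It gives the time, the measured TCP pose, the force, the opening and the grip force at its end, in the units of the state.
- state(): the state, without advancing time (a new reading comes with each control period).
- eyes.grab_frame(name): name is "side" or "top" or "wrist"; returns the picture (480x640x3 uint8, red, green, blue); there is no depth.
- eyes.calibration(name): a dict with "fx", "fy", "cx", "cy" (pixels), "k1" (the pictures are not rectified: a ray, as slopes to the right and down, at radius r is drawn at 1 + k1 r^2 times it, then the intrinsics apply), "T" (4x4, takes a point from camera to world coordinates). Camera axes: x right, y down, z forward; pixel columns grow to the right and rows downward; lengths in mm; the calibration is good to about 2 mm. A picture is of the moment at which its call begins: read the wrist's pose just before it. calibration takes no time and is no camera call; for the wrist camera it gives the pose at the moment of the call.
- order.job_done(): hands the job in; it is judged then, once.
The state is a dict: "time": time; "qpos": joint angles; "joint_vel": joint speeds; "joint_torque": joint torques, N m; "position": TCP position; "ee_rot": TCP orientation; "ft_force": force on the tool from outside, world axes, zero at the start; "wrist_torque": the same for the moment, N m; "gripper_width": opening from 0.0 (shut) to 1.0 (fully open); "grasp_force": force on a finger pad.
Only numpy, scipy, OpenCV 4.12 (cv2) and the standard library are available. Lean on these libraries where they do the work, as an engineer would, in place of code of your own. Each camera call takes 0.05 s, during which the arm holds its last target. There are 200 camera calls.

## Working session

There is one attempt and no reset: what is moved stays moved. The work goes in short steps, Python scripts to look and compute and a tool call to move; the robot and the scene stay as the last step left them, time stands still between calls to the robot, and variables do not carry over. Pictures are saved under pics/ and viewed, at most 14 in all, crops included, and the job is handed in when it is done.

Besides the shell and the picture viewer there is one more tool, called after ">>>" as name(argument=value, ...), one argument or row to a line, values as JSON. move_arm: Moves the arm, as the interface text tells. Its arguments: {"type":"object","properties":{"rows":{"type":"array"},"fingers":{"type":"number"}},"required":["rows"]}

```bash
mkdir -p pics; ls; python3 - <<'E'
from cell import state, eyes
import cv2,numpy as np
print(state())
for n in("top","side"):
    c=eyes.calibration(n);print(n,{k:(np.round(v,3).tolist() if k=="T" else v) for k,v in c.items()})
    cv2.imwrite(f"pics/{n}0.png",cv2.cvtColor(eyes.grab_frame(n),cv2.COLOR_RGB2BGR))
E
```

```text
pics
{'time': 0.0, 'qpos': array([-1.33857143e+00,  4.80831594e-01,  1.59687922e+00, -2.33604195e-05,
        1.06510135e+00, -4.65793492e-02]), 'joint_vel': array([-0.00048103,  0.00029888, -0.0006096 , -0.00094648,  0.00057387,
       -0.00026975]), 'joint_torque': array([-7.68059370e-03, -9.50658989e+01, -4.30192137e+01, -4.50463722e-04,
        1.24850858e-02, -1.08113700e-04]), 'position': array([ 178.81353721, -624.48577653,  230.67055889]), 'ee_rot': array([-6.06181963e-04,  9.90298277e-01,  1.38956648e-01, -6.66886573e-05]), 'ft_force': array([ 0.3840523 ,  0.70310505, -0.49766728]), 'wrist_torque': array([ 0.01158537, -0.00133811,  0.03631095]), 'grasp_force': 0.0, 'gripper_width': 0.9980165954052365}
top {'fx': 587.1816518911844, 'fy': 587.1816518911844, 'cx': 313.0013821951854, 'cy': 229.60741238532978, 'k1': -0.08260657340799787, 'T': [[-0.369, -0.881, 0.295, -36.944], [-0.929, 0.352, -0.112, 322.327], [-0.005, -0.316, -0.949, 1724.355], [0.0, 0.0, 0.0, 1.0]]}
side {'fx': 506.0358294093663, 'fy': 506.0358294093663, 'cx': 317.5908226361462, 'cy': 244.9553710360269, 'k1': -0.13382328437727736, 'T': [[-0.853, -0.334, 0.402, 15.905], [-0.522, 0.541, -0.659, 906.181], [0.002, -0.772, -0.636, 787.702], [0.0, 0.0, 0.0, 1.0]]}
```

View pics/top0.png

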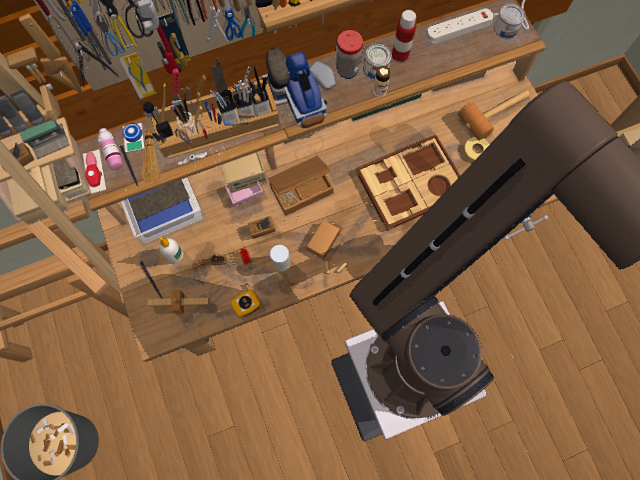

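View pics/side0.png

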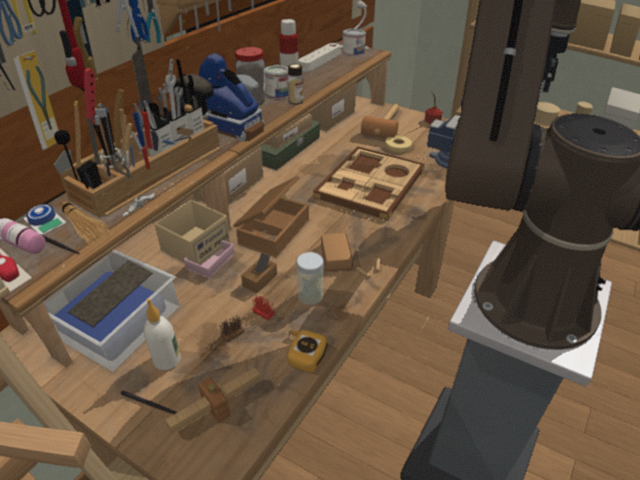

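The top view shows the plane (262,226), cork block (323,238), jar (280,257), red brush (245,256), dark brush (~215,260), tape (246,303), glue (172,250) and tray (410,180). Side view: dark brush at (232,328), plane (260,272), jar (311,278), block (338,250), tray (370,180). I'll enlarge both areas next.

```bash
cat > h.py <<'E'
from cell import state, eyes
import cv2,numpy as np
from scipy.spatial.transform import Rotation as R
def rays(c,px):
    d=(np.atleast_2d(px).astype(float)-[c["cx"],c["cy"]])/[c["fx"],c["fy"]]
    u=d.copy()
    for _ in range(20): u=d/(1+c["k1"]*(u**2).sum(1,keepdims=True))
    return np.c_[u,np.ones(len(u))]@np.array(c["T"])[:3,:3].T
def plane(c,px,z):
    r=rays(c,px);o=np.array(c["T"])[:3,3]
    return o+r*((z-o[2])/r[:,2])[:,None]
def proj(c,P):
    T=np.array(c["T"]);p=(np.atleast_2d(P)-T[:3,3])@T[:3,:3];u=p[:,:2]/p[:,2:]
    return u*(1+c["k1"]*(u**2).sum(1,keepdims=True))*[c["fx"],c["fy"]]+[c["cx"],c["cy"]]
def grab(n,f=None):
    c=eyes.calibration(n);im=cv2.cvtColor(eyes.grab_frame(n),cv2.COLOR_RGB2BGR)
    if f: cv2.imwrite(f"pics/{f}.png",im)
    return c,im
E
python3 - <<'E'
import cv2,numpy as np
t=cv2.imread("pics/top0.png");s=cv2.imread("pics/side0.png")
z=lambda im,x,y,w,h,k:cv2.resize(im[y:y+h,x:x+w],None,fx=k,fy=k,interpolation=cv2.INTER_CUBIC)
cv2.imwrite("pics/t1.png",np.vstack([z(t,150,190,200,75,4),z(t,350,130,200,75,4)]) if 0 else z(t,190,200,160,120,5))
cv2.imwrite("pics/t2.png",z(t,340,120,160,120,5))
E
```

```text
(no output)
```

View pics/t1.png

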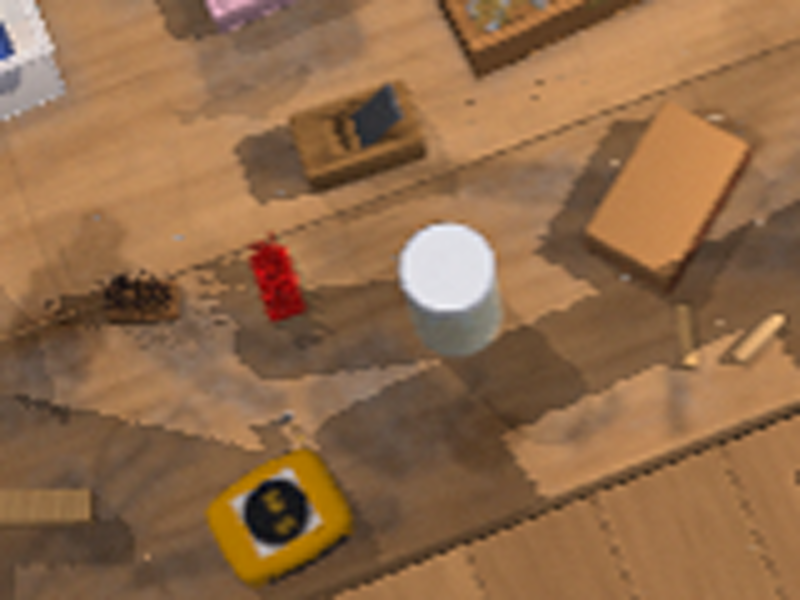

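View pics/t2.png

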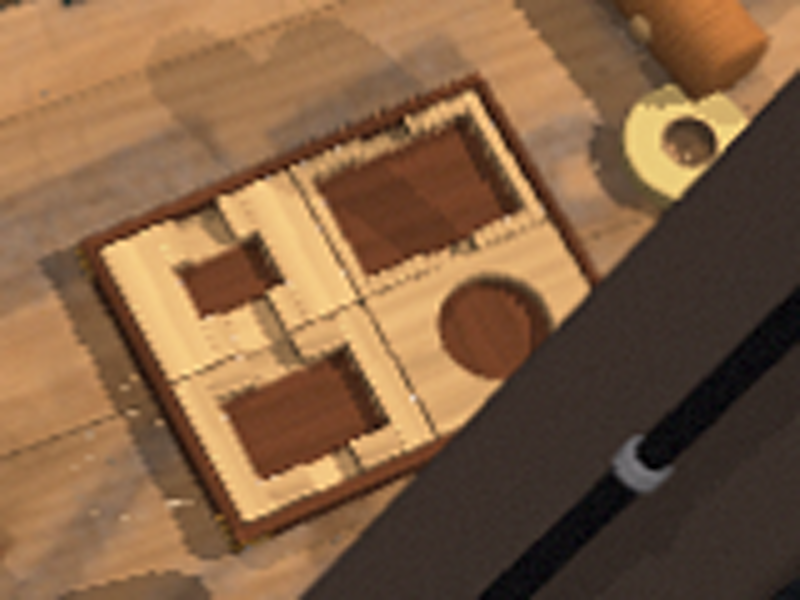

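The crops show the dark brush at crop1 (142,303), red decoy (275,280), plane (358,135), block corners (672,100),(750,150),(672,290),(588,235), and lid (448,268). The tray is at crop2 with corners (85,243),(478,77),(240,545). Its pockets are brush (230,277), block (418,195), plane (303,412) and round (495,328).

```bash
python3 - <<'E'
from h import *
c=eyes.calibration("top")
f=lambda p,o,z:np.round(plane(c,np.atleast_2d(p)/5.+o,z)[:,:2],0).tolist()
a=[190,200];b=[340,120]
print("block",f([[672,100],[750,150],[588,232]],a,32))
print("jar",f([448,268],a,104))
print("plane",f([[290,115],[403,82],[425,150],[312,183]],a,36))
print("brush",f([[103,315],[180,312],[142,293]],a,20))
print("tape",f([280,515],a,35)); print("red",f([277,280],a,38)); print("glue",f([-95,200],a,168))
T=f([[85,243],[478,77],[240,545]],b,24);print("tray",T)
T=np.array(T);print(np.linalg.norm(T[1]-T[0]),np.linalg.norm(T[2]-T[0]),"ctr",(T[1]+T[2])/2,np.degrees(np.arctan2(*(T[1]-T[0])[::-1])))
print("mid",f([365,300],b,22))
print("pockets",f([[230,277],[418,195],[303,412],[495,328]],b,10))
w=eyes.calibration("wrist");t=state();Tt=np.eye(4);Tt[:3,:3]=R.from_quat(t["ee_rot"],scalar_first=True).as_matrix();Tt[:3,3]=t["position"]
print(np.round(np.linalg.inv(Tt)@np.array(w["T"]),3),w["fx"],w["k1"])
E
```

```text
block [[506.0, 78.0], [458.0, 46.0], [446.0, 157.0]]
jar [[435.0, 246.0]]
plane [[582.0, 298.0], [576.0, 227.0], [530.0, 230.0], [536.0, 301.0]]
brush [[509.0, 446.0], [494.0, 402.0], [514.0, 420.0]]
tape [[352.0, 387.0]]
red [[486.0, 341.0]]
glue [[566.0, 518.0]]
tray [[630.0, -84.0], [644.0, -367.0], [409.0, -93.0]]
283.346078144731 221.18318200080222 ctr [ 526.5 -230. ] -87.16788862699401
mid [[529.0, -233.0]]
pockets [[579.0, -163.0], [587.0, -300.0], [478.0, -169.0], [485.0, -306.0]]
[[-1.00000e-03 -9.63000e-01 -2.70000e-01  6.93830e+01]
 [ 1.00000e+00 -1.00000e-03 -1.00000e-03  3.72000e-01]
 [ 0.00000e+00 -2.70000e-01  9.63000e-01 -1.42289e+02]
 [ 0.00000e+00  0.00000e+00  0.00000e+00  1.00000e+00]] 361.5534659535109 -0.07456170353759839
```

```bash
cat >> h.py <<'E'
def go(x,y,z,a=None):
    """print tool-frame shift (cm) then turn (rad) to reach TCP x,y,z and tool-x yaw a (deg)"""
    s=state();m=R.from_quat(s["ee_rot"],scalar_first=True).as_matrix()
    d=m.T@(np.array([x,y,z])-s["position"])/10
    cur=np.degrees(np.arctan2(m[1,0],m[0,0]))
    t=0 if a is None else -np.radians((a-cur+180)%360-180)
    print("shift cm",np.round(d,2),"turn",round(t,3),"yaw",round(cur,1),"min rows",round(np.linalg.norm(d)/6,1),round(abs(t)/.18,1),"t",round(s["time"],2))
E
python3 -c "
from h import *
go(510,-240,260,92.8)"
```

```text
shift cm [ 42.42 -27.85  -2.89] turn -1.341 yaw 16.0 min rows 8.5 7.4 t 0.1
```

>>> move_arm(
  rows=[
    [4.24, -2.79, -0.29, 0],
    [4.24, -2.79, -0.29, 0],
    [4.24, -2.79, -0.29, 0],
    [4.24, -2.79, -0.29, 0],
    [4.24, -2.79, -0.29, 0],
    [4.24, -2.79, -0.29, 0],
    [4.24, -2.79, -0.29, 0],
    [4.24, -2.79, -0.29, 0],
    [4.24, -2.79, -0.29, 0],
    [4.24, -2.79, -0.29, 0],
    [0, 0, 0, -0.167],
    [0, 0, 0, -0.167],
  ],
)

```text
time: 1.6
position: [510.0, -239.1, 260.0]
ee_rot: [-0.0, 0.952, 0.305, -0.0]
ft_force: [0.1, -0.3, -1.1]
gripper_width: 0.999
grasp_force: 0.0
```

>>> move_arm(
  rows=[
    [0, 0, 0, -0.168],
    [0, 0, 0, -0.168],
    [0, 0, 0, -0.168],
    [0, 0, 0, -0.168],
    [0, 0, 0, -0.168],
    [0, 0, 0, -0.168],
    [0, 0, 0, 0],
    [0, 0, 0, 0],
  ],
)

```text
time: 2.6
position: [509.7, -239.9, 260.2]
ee_rot: [-0.0, 0.691, 0.723, -0.0]
ft_force: [-0.2, -0.4, 0.3]
gripper_width: 1.0
grasp_force: 0.0
```

```bash
python3 -c "
from h import *
c,im=grab('wrist','w1');np.save('w1.npy',c['T']);print(c)"
```

```text
{'fx': 361.5534659535109, 'fy': 361.5534659535109, 'cx': 319.93025178828657, 'cy': 240.5185499938878, 'k1': -0.07456170353759839, 'T': array([[ 9.98976266e-01,  4.33184211e-02,  1.30358551e-02,
         5.07195954e+02],
       [ 4.52298886e-02, -9.61680767e-01, -2.70415160e-01,
        -1.71405803e+02],
       [ 8.22373324e-04,  2.70727937e-01, -9.62655550e-01,
         4.02440594e+02],
       [ 0.00000000e+00,  0.00000000e+00,  0.00000000e+00,
         1.00000000e+00]])}
```

View pics/w1.png

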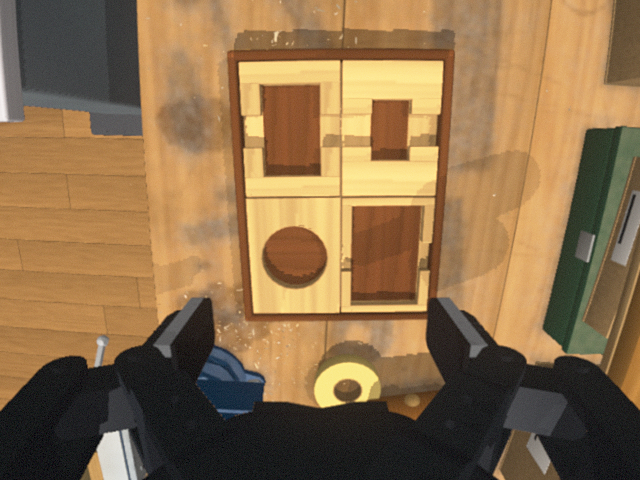

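The wrist view shows the whole tray: corners (229,50),(453,48),(436,318),(246,321) and seam crossing (341,197). The pockets are plane (292,130), brush (391,129), jar (295,256) and block (386,255).

```bash
python3 - <<'E'
from h import *
c=eyes.calibration("wrist");c["T"]=np.load("w1.npy")
im=cv2.imread("pics/w1.png")
P=plane(c,[[229,50],[453,48],[436,318],[246,321]],24)[:,:2];print(P.round(1).tolist(),"ctr",P.mean(0).round(1),[round(np.linalg.norm(P[i]-P[i-1])) for i in range(4)])
print("rect",cv2.minAreaRect(P.astype(np.float32)))
M=plane(c,[341,197],22)[0,:2];print("seam",M.round(1))
x=plane(c,[[341,61],[341,313]],22)[:,:2];d=x[0]-x[1];print("yaw",np.degrees(np.arctan2(d[1],d[0]))-90)
# rectify
g=np.array([[X,Y,22] for Y in np.arange(-70,-400,-.5) for X in np.arange(400,660,.5)])
u=proj(c,g).astype(np.float32).reshape(660,520,2)
r=cv2.remap(im,u[...,0].copy(),u[...,1].copy(),cv2.INTER_LINEAR);cv2.imwrite("pics/rect.png",r[:600])
E
```

```text
[[415.6, -90.0], [633.0, -77.2], [652.4, -365.8], [430.5, -379.2]] ctr [ 532.9 -228.1] [290, 218, 289, 222]
rect ((532.729248046875, -227.97769165039062), (222.3811492919922, 289.5349426269531), 3.450028657913208)
seam [ 532.5 -229.5]
yaw 3.4286209004820734
```

View pics/rect.png

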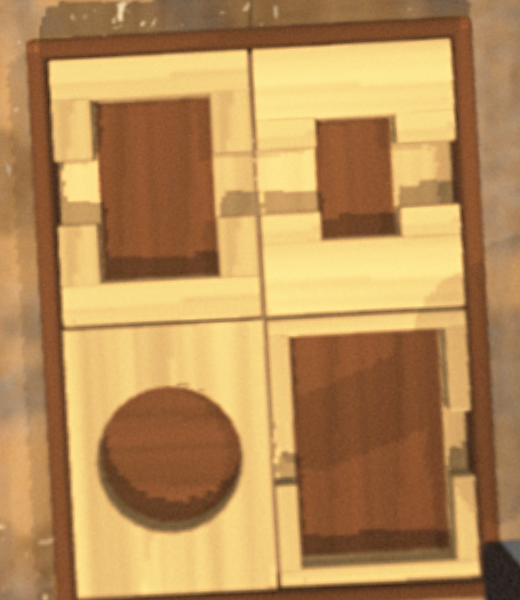

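Rectified, the tray is centred on (532.7,-228.8) with yaw 3.4°. Board order is confirmed: plane at -x+y, brush at +x+y, jar at -x-y, block at +x-y. Next I look at the loose things.

>>> move_arm(
  rows=[
    [4.6, 0, 0, 0],
    [4.6, 0, 0, 0],
    [4.6, 0, 0, 0],
    [4.6, 0, 0, 0],
    [4.6, 0, 0, 0],
    [4.6, 0, 0, 0],
    [4.6, 0, 0, 0],
    [4.6, 0, 0, 0],
    [4.6, 0, 0, 0],
    [4.6, 0, 0, 0],
    [0, 0, 0, 0],
    [0, 0, 0, 0],
  ],
)

```text
time: 4.15
position: [486.6, 219.3, 260.2]
ee_rot: [-0.0, 0.689, 0.724, -0.0]
ft_force: [-0.7, -0.3, 0.1]
gripper_width: 0.993
grasp_force: 0.0
```

```bash
python3 -c "
from h import *
c,im=grab('wrist','w2');np.save('w2.npy',c['T']);print(state()['position'])"
```

```text
[486.70458977 218.82923837 260.23921702]
```

View pics/w2.png

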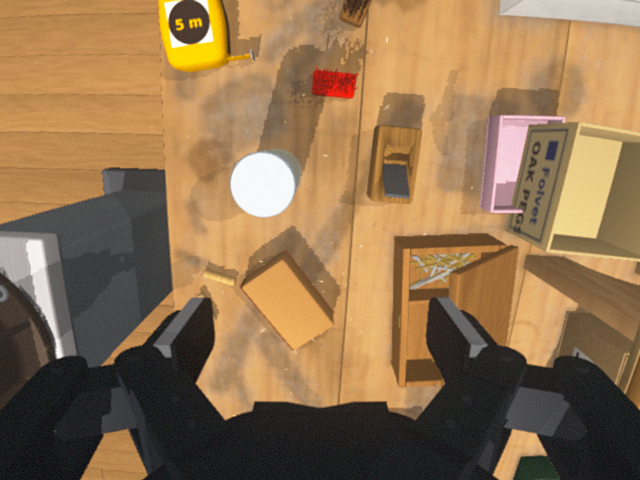

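The view shows the jar lid (264,184), red decoy (334,83), plane (395,163), block (288,300), and dark brush at the top edge (353,10). The parts box spans (393-517,235-385). I'll measure the plane and block now.

```bash
python3 - <<'E'
from h import *
c=eyes.calibration("wrist");c["T"]=np.load("w2.npy");im=cv2.imread("pics/w2.png")
def rect(z,x0,x1,y0,y1,s):
    g=np.array([[X,Y,z] for Y in np.arange(y1,y0,-s) for X in np.arange(x0,x1,s)]);u=proj(c,g).astype(np.float32).reshape(len(np.arange(y1,y0,-s)),-1,2)
    return cv2.remap(im,u[...,0].copy(),u[...,1].copy(),cv2.INTER_CUBIC)
a=rect(36,496,616,200,320,.3);b=rect(32,380,520,30,170,.35)
cv2.imwrite("pics/ob.png",np.hstack([a,b[:400,:400]]))
h=cv2.cvtColor(im,cv2.COLOR_BGR2HSV)
m=cv2.inRange(h,(0,0,200),(180,40,255));m[:,:220]=0;m[:,305:]=0;m[:140]=0;m[225:]=0
k=max(cv2.findContours(m,0,1)[0],key=cv2.contourArea);e=cv2.minEnclosingCircle(k);print(e,plane(c,[e[0],[e[0][0]+e[1],e[0][1]]],104))
E
```

```text
((262.86688232421875, 184.10238647460938), 32.802978515625) [[438.85448761 249.85973238 104.        ]
 [465.89016738 251.10215256 104.        ]]
```

View pics/ob.png

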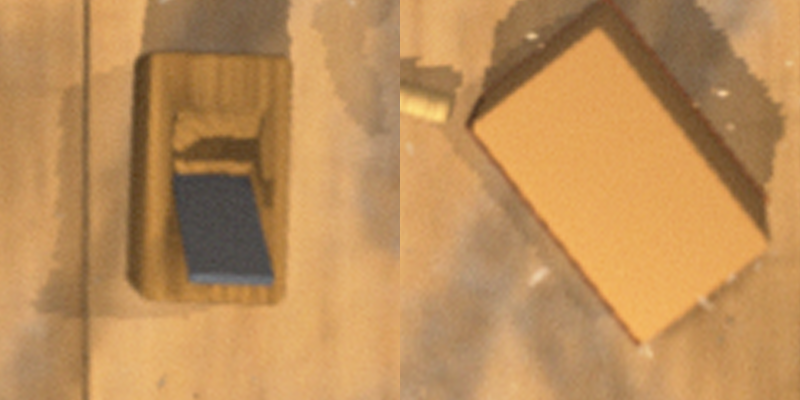

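Plane is at about (560.5,266.6), yaw -1°. Block is at (457,106) with its y axis at 128°. Jar is at (439,250). Sizes agree, so I go for the plane.

```bash
python3 -c "
from h import *
go(560.5,266.6,4,89)"
```

```text
shift cm [ 4.42  7.61 25.62] turn 0.066 yaw 92.8 min rows 4.5 0.4 t 4.2
```

>>> move_arm(
  rows=[
    [2.21, 3.8, 0, 0],
    [2.21, 3.81, 0, 0],
    [0, 0, 0, 0.066],
    [0, 0, 5, 0],
    [0, 0, 5, 0],
    [0, 0, 5, 0],
    [0, 0, 4, 0],
    [0, 0, 3, 0],
    [0, 0, 2, 0],
    [0, 0, 1.0, 0],
    [0, 0, 0.6, 0],
    [0, 0, 0, 0],
  ],
)

```text
time: 5.7
position: [560.9, 267.5, 4.7]
ee_rot: [0.0, 0.713, 0.701, 0.0]
ft_force: [-0.2, 1.2, 0.0]
gripper_width: 1.0
grasp_force: 0.0
```

>>> move_arm(
  rows=[
    [0, 0, 0, 0],
    [0, 0, 0, 0],
    [0, 0, 0, 0],
    [0, 0, 0, 0],
    [0, 0, 0, 0],
    [0, 0, 0, 0],
    [0, 0, 0, 0],
    [0, 0, 0, 0],
  ],
  fingers=1,
)

```text
time: 6.7
position: [560.9, 267.6, 5.0]
ee_rot: [0.0, 0.713, 0.701, 0.0]
ft_force: [-0.8, 0.2, 8.1]
gripper_width: 0.505
grasp_force: 61.2
```

```bash
python3 -c "
from h import *
s=state();print(s['position'],s['gripper_width'],s['grasp_force'],s['ft_force']);go(478.8,-164.9,200,93.4)"
```

```text
[560.8941821  267.60022188   5.03833881] 0.5051653817695434 61.24466311186552 [-0.75651598  0.2075293   8.13060384]
shift cm [-43.37  -7.5  -19.52] turn -0.075 yaw 89.1 min rows 8.0 0.4 t 6.7
```

>>> move_arm(
  rows=[
    [0, 0, -2, 0],
    [0, 0, -4.5, 0],
    [0, 0, -4.5, 0],
    [0, 0, -4.5, 0],
    [0, 0, -4.5, 0],
    [-4.3, -0.75, 0, 0],
    [-4.3, -0.75, 0, 0],
    [-4.3, -0.75, 0, 0],
    [-4.3, -0.75, 0, 0],
    [-4.3, -0.75, 0, 0],
    [-4.3, -0.75, 0, 0],
    [-4.3, -0.75, 0, 0],
  ],
)

```text
time: 8.2
position: [502.8, -34.0, 205.6]
ee_rot: [0.0, 0.713, 0.701, 0.0]
ft_force: [0.9, -0.0, -1.7]
gripper_width: 0.502
grasp_force: 61.5
```

>>> move_arm(
  rows=[
    [-4.3, -0.75, 0, 0],
    [-4.3, -0.75, 0, 0],
    [-4.3, -0.75, 0, 0],
    [0, 0, 0, -0.075],
    [0, 0, 4, 0],
    [0, 0, 4, 0],
    [0, 0, 4, 0],
    [0, 0, 2, 0],
    [0, 0, 0, 0],
    [0, 0, 0, 0],
  ],
)

```text
time: 9.45
position: [479.3, -161.6, 65.6]
ee_rot: [0.001, 0.686, 0.728, 0.0]
ft_force: [0.2, 0.5, -1.3]
gripper_width: 0.504
grasp_force: 61.3
```

```bash
python3 -c "
from h import *
s=state();print(s['position'],s['gripper_width'],s['grasp_force']);go(478.8,-164.4,17,93.4)
c,im=grab('wrist','w3');np.save('w3.npy',c['T'])"
```

```text
[ 479.33176097 -161.59609427   65.59090303] 0.5040488833988533 61.27077584154904
shift cm [-0.27 -0.08  4.86] turn -0.0 yaw 93.4 min rows 0.8 0.0 t 9.45
```

View pics/w3.png

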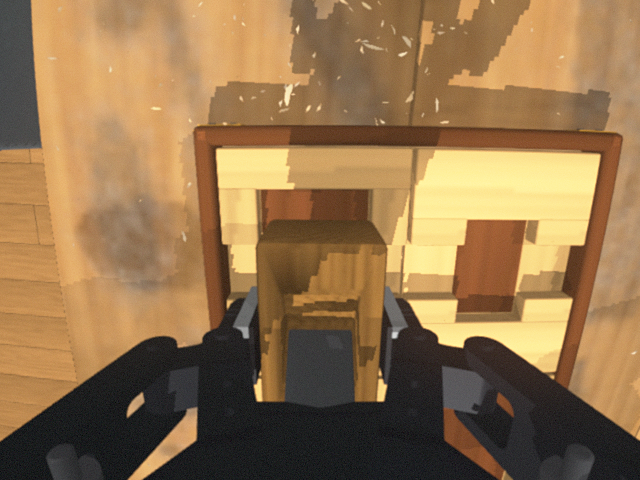

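Held plane squarely over the pocket; pocket's far rim at row 189 between columns 261 and 369, plane edges at columns 258 and 385, tray corners (195,128),(621,135). I'll check these against the plan.

```bash
python3 - <<'E'
from h import *
c=eyes.calibration("wrist");c["T"]=np.load("w3.npy")
print("tray corners",plane(c,[[195,128],[621,133]],24).round(1))
print("pocket far rim corners",plane(c,[[261,189],[369,189]],22).round(1))
print("brush rim far",plane(c,[[468,220],[525,222]],22).round(1))
print("plane top edges(z=97ish)",plane(c,[[270,222],[378,222]],97).round(1), plane(c,[[258,240],[385,240]],61+36).round(1))
t=np.radians(3.4);X=np.array([np.cos(t),np.sin(t)]);Y=np.array([-X[1],X[0]]);C=np.array([532.7,-228.8])
for n,p in dict(corner=(-112,146),corner2=(112,146),pl=(-50-30,67+46),pr=(-50+30,67+46),bl=(30,67+30.5)).items(): print(n,(C+p[0]*X+p[1]*Y).round(1))
E
```

```text
tray corners [[414.4 -90.8  24. ]
 [632.3 -77.7  24. ]]
pocket far rim corners [[ 447.3 -119.5   22. ]
 [ 502.9 -116.3   22. ]]
brush rim far [[ 557.4 -129.4   22. ]
 [ 589.3 -128.5   22. ]]
plane top edges(z=97ish) [[ 461.8 -119.1   97. ]
 [ 495.7 -117.1   97. ]] [[ 458.1 -125.2   97. ]
 [ 498.6 -122.8   97. ]]
corner [412.2 -89.7]
corner2 [635.8 -76.4]
pl [ 446.1 -120.7]
pr [ 506.  -117.2]
bl [ 556.9 -129.7]
```

>>> move_arm(
  rows=[
    [-0.3, -0.05, 0, 0],
    [0, 0, 1.5, 0],
    [0, 0, 1.2, 0],
    [0, 0, 1.0, 0],
    [0, 0, 0.7, 0],
    [0, 0, 0.4, 0],
    [0, 0, 0, 0],
    [0, 0, 0, 0],
  ],
)

```text
time: 10.5
position: [478.5, -164.4, 16.5]
ee_rot: [0.0, 0.686, 0.728, 0.0]
ft_force: [0.1, 0.6, -2.1]
gripper_width: 0.504
grasp_force: 61.3
```

>>> move_arm(
  rows=[
    [0, 0, 0.1, 0],
    [0, 0, 0.05, 0],
    [0, 0, 0, 0],
  ],
)

```text
time: 10.88
position: [478.5, -164.4, 15.0]
ee_rot: [0.0, 0.686, 0.728, 0.0]
ft_force: [-0.9, -0.6, 4.3]
gripper_width: 0.505
grasp_force: 61.7
```

>>> move_arm(
  rows=[
    [0, 0, 0, 0],
    [0, 0, 0, 0],
    [0, 0, 0, 0],
    [0, 0, -1, 0],
    [0, 0, -2, 0],
    [0, 0, -4, 0],
    [0, 0, -5, 0],
    [0, 0, -5, 0],
    [0, 0, -4, 0],
    [0, 0, 0, 0],
  ],
  fingers=0.33,
)

```text
time: 12.12
position: [479.9, -165.0, 228.4]
ee_rot: [0.003, 0.686, 0.728, 0.001]
ft_force: [-0.0, 0.3, -1.3]
gripper_width: 0.668
grasp_force: 0.0
```

```bash
python3 -c "
from h import *
s=state();print(s['position'],s['gripper_width']);go(456.8,105.9,4,128)
grab('wrist','w4')"
```

```text
[ 479.86267193 -164.97957073  228.35748651] 0.6675743522431021
shift cm [27.24 -0.82 22.36] turn -0.604 yaw 93.4 min rows 5.9 3.4 t 12.12
```

View pics/w4.png

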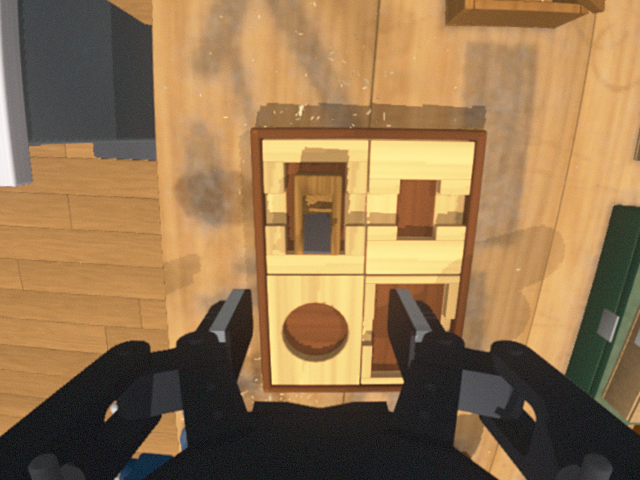

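The plane sits in its pocket (318,215), clear of all rims. Before taking the block, I check the nearby dowels for clearance.

```bash
python3 -c "
from h import *
c=eyes.calibration('top')
P=plane(c,np.array([[680,310],[692,362],[730,355],[782,320]])/5+[190,200],5)[:,:2]+[4,4]
C=np.array([456.8,105.9]);t=np.radians(38);u=np.array([np.cos(t),np.sin(t)])
print(P.round(),((P-C)@u).round(),((P-C)@[-u[1],u[0]]).round())"
```

```text
[[391. 124.]
 [359. 130.]
 [354. 107.]
 [363.  69.]] [-40. -63. -80. -97.] [55. 79. 64. 29.]
```

>>> move_arm(
  rows=[
    [4.54, -0.14, 0, 0],
    [4.54, -0.14, 0, 0],
    [4.54, -0.14, 0, 0],
    [4.54, -0.14, 0, 0],
    [4.54, -0.14, 0, 0],
    [4.54, -0.14, 0, 0],
    [0, 0, 3, -0.151],
    [0, 0, 3, -0.151],
    [0, 0, 3, -0.151],
    [0, 0, 3, -0.151],
    [0, 0, 0, 0],
    [0, 0, 0, 0],
  ],
  fingers=0,
)

```text
time: 13.68
position: [453.8, 107.0, 105.2]
ee_rot: [-0.0, 0.44, 0.898, -0.0]
ft_force: [-0.9, -0.1, 0.4]
gripper_width: 1.0
grasp_force: 0.0
```

```bash
python3 - <<'E'
from h import *
go(456.8,105.9,3,128)
c,im=grab('wrist','w5');np.save('w5.npy',c['T'])
h=cv2.cvtColor(im,cv2.COLOR_BGR2HSV);p=proj(c,[[456.8,105.9,32]])[0];print(p,h[int(p[1]),int(p[0])])
a=h[int(p[1])-40,int(p[0])].astype(int);print(a)
E
```

```text
shift cm [-0.28  0.17 10.22] turn -0.004 yaw 127.8 min rows 1.7 0.0 t 13.68
[321.63598279 256.18785817] [ 15 162 220]
[ 16 158 215]
```

View pics/w5.png

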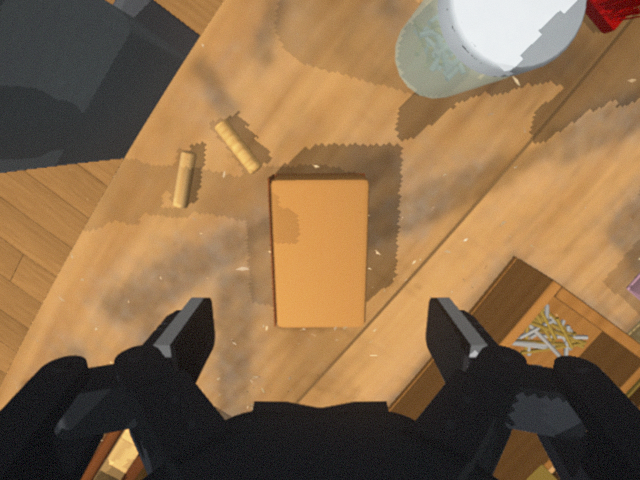

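The block is square between the fingers, with top corners (271,180),(369,180),(366,327),(275,327). Dowels are clear. I compute the fine correction.

```bash
python3 - <<'E'
from h import *
c=eyes.calibration("wrist");c["T"]=np.load("w5.npy")
P=plane(c,[[271,180],[369,180],[366,327],[275,327]],32)[:,:2];print(P.round(1).tolist(),P.mean(0),[np.linalg.norm(P[i]-P[i-1]).round(1) for i in range(4)])
d=P[0]-P[3]+P[1]-P[2];print(np.degrees(np.arctan2(d[1],d[0])))
go(*P.mean(0),3)
E
```

```text
[[403.9, 125.0], [449.9, 160.6], [510.8, 84.7], [462.7, 47.5]] [456.82690576 104.46915697] [np.float64(97.3), np.float64(58.1), np.float64(97.3), np.float64(60.8)]
127.9402870987584
shift cm [-0.36  0.03 10.26] turn 0 yaw 127.8 min rows 1.7 0.0 t 13.72
```

>>> move_arm(
  rows=[
    [-0.35, 0.03, 0, 0],
    [0, 0, 4, 0],
    [0, 0, 3, 0],
    [0, 0, 2, 0],
    [0, 0, 1, 0],
    [0, 0, 0.1, 0],
    [0, 0, 0, 0],
  ],
)

```text
time: 14.6
position: [456.8, 104.6, 4.5]
ee_rot: [0.0, 0.439, 0.899, 0.0]
ft_force: [0.1, -0.0, -0.6]
gripper_width: 1.001
grasp_force: 0.0
```

>>> move_arm(
  rows=[
    [0, 0, 0, 0],
    [0, 0, 0, 0],
    [0, 0, 0, 0],
    [0, 0, 0, 0],
    [0, 0, 0, 0],
    [0, 0, 0, 0],
  ],
  fingers=1,
)

```text
time: 15.35
position: [456.7, 104.6, 4.6]
ee_rot: [0.0, 0.438, 0.899, 0.0]
ft_force: [-1.9, -0.4, 13.8]
gripper_width: 0.7
grasp_force: 62.0
```

>>> move_arm(
  rows=[
    [0, 0, -2, 0],
    [0, 0, -4, 0],
    [0, 0, -5, 0],
    [0, 0, -5, 0],
    [0, 0, -4, 0.15],
    [0, 0, 0, 0.15],
    [0, 0, 0, 0.15],
    [0, 0, 0, 0.15],
    [0, 0, 0, 0],
    [0, 0, 0, 0],
  ],
)

```text
time: 16.6
position: [456.2, 104.5, 203.9]
ee_rot: [0.0, 0.683, 0.73, 0.0]
ft_force: [-0.4, -0.6, -1.3]
gripper_width: 0.704
grasp_force: 66.2
```

```bash
python3 -c "
from h import *
s=state();print(s['position'],s['gripper_width'],s['grasp_force']);go(586.6,-292.7,204,93.4)"
```

```text
[456.22964727 104.48551043 203.92664628] 0.7036448494615368 66.17554306983948
shift cm [-4.050e+01  1.037e+01 -1.000e-02] turn 0.007 yaw 93.8 min rows 7.0 0.0 t 16.6
```

>>> move_arm(
  rows=[
    [-4.06, 1.04, 0, 0],
    [-4.06, 1.04, 0, 0],
    [-4.06, 1.04, 0, 0],
    [-4.06, 1.04, 0, 0],
    [-4.06, 1.04, 0, 0],
    [-4.06, 1.04, 0, 0],
    [-4.06, 1.04, 0, 0],
    [-4.06, 1.04, 0, 0],
    [-4.06, 1.04, 0, 0],
    [-4.06, 1.04, 0, 0.007],
    [0, 0, 0, 0],
    [0, 0, 0, 0],
  ],
)

```text
time: 18.1
position: [585.2, -293.8, 203.4]
ee_rot: [-0.001, 0.687, 0.727, -0.0]
ft_force: [-0.1, 0.8, -1.5]
gripper_width: 0.702
grasp_force: 66.2
```

>>> move_arm(
  rows=[
    [0, 0, 5, 0],
    [0, 0, 5, 0],
    [0, 0, 3, 0],
    [0, 0, 1, 0],
    [0, 0, 0, 0],
    [0, 0, 0, 0],
  ],
)

```text
time: 18.85
position: [586.5, -294.4, 65.4]
ee_rot: [0.001, 0.687, 0.727, 0.0]
ft_force: [-0.8, -0.6, -0.4]
gripper_width: 0.703
grasp_force: 66.2
```

```bash
python3 -c "
from h import *
s=state();print(s['position'],s['gripper_width'],s['grasp_force']);go(586.7,-293.8,15,93.4)
c,im=grab('wrist','w6');np.save('w6.npy',c['T'])"
```

```text
[ 586.52201503 -294.35257081   65.38749535] 0.7029713902024417 66.22107267379761
shift cm [0.06 0.01 5.04] turn -0.003 yaw 93.2 min rows 0.8 0.0 t 18.85
```

View pics/w6.png

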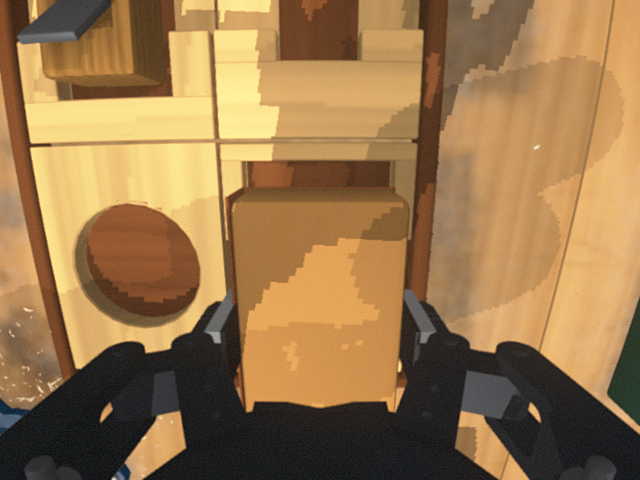

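The block is held squarely over its pocket. The far rim is at row 160 (columns 243-393), the block's far lower edge at row 188, and its top edges at columns 234 and 408.

```bash
python3 - <<'E'
from h import *
c=eyes.calibration("wrist");c["T"]=np.load("w6.npy")
t=np.radians(3.4);X=np.array([np.cos(t),np.sin(t)]);Y=np.array([-X[1],X[0]])
f=lambda p,z:(lambda q:np.c_[q@X,q@Y].round(1).tolist())(plane(c,p,z)[:,:2])
tcp=np.array([586.52,-294.35]);print("tcp",(tcp@X).round(1),(tcp@Y).round(1))
print("pocket rim",f([[243,160],[393,160]],22),"seam/rail",f([[218,180],[417,180]],22))
print("block bottom far",f([[243,188],[398,188]],61),"top",f([[234,210],[408,210]],93))
print("circle",f([[137,265],[75,265],[200,265]],22))
E
```

```text
tcp 568.0 -328.6
pocket rim [[530.3, -269.9], [606.0, -270.2]] seam/rail [[516.8, -279.9], [618.9, -280.3]]
block bottom far [[537.7, -279.0], [600.7, -279.3]] top [[541.1, -281.9], [597.4, -282.2]]
circle [[467.5, -326.0], [430.8, -326.1], [503.2, -326.0]]
```

>>> move_arm(
  rows=[
    [0.05, 0, 1.5, 0],
    [0, 0, 1.5, 0],
    [0, 0, 1.0, 0],
    [0, 0, 0.6, 0],
    [0, 0, 0.35, 0],
    [0, 0, 0.1, 0],
    [0, 0, 0, 0],
    [0, 0, 0, 0],
  ],
)

```text
time: 19.9
position: [585.4, -293.5, 14.6]
ee_rot: [-0.0, 0.687, 0.727, -0.0]
ft_force: [-9.7, 4.3, 22.6]
gripper_width: 0.699
grasp_force: 68.9
```

>>> move_arm(
  rows=[
    [0, 0, -0.1, 0],
    [0, 0, 0, 0],
  ],
)

```text
time: 20.15
position: [585.9, -293.9, 14.7]
ee_rot: [0.0, 0.687, 0.727, 0.0]
ft_force: [-2.1, -0.7, 6.8]
gripper_width: 0.704
grasp_force: 67.3
```

>>> move_arm(
  rows=[
    [0, 0, 0, 0],
    [0, 0, 0, 0],
    [0, 0, 0, 0],
    [0, 0, -0.5, 0],
  ],
  fingers=0.24,
)

```text
time: 20.65
position: [585.3, -293.5, 19.0]
ee_rot: [-0.0, 0.687, 0.727, -0.0]
ft_force: [-0.3, -0.3, -0.2]
gripper_width: 0.757
grasp_force: 0.0
```

>>> move_arm(
  rows=[
    [0, 0, -1, 0],
    [0, 0, -2, 0],
    [0, 0, -4, 0],
    [0, 0, -5, 0],
    [0, 0, -5, 0],
    [0, 0, -4, 0],
    [0, 0, 0, 0],
    [0, 0, 0, 0],
  ],
)

```text
time: 21.65
position: [585.3, -293.5, 229.8]
ee_rot: [0.0, 0.687, 0.727, 0.0]
ft_force: [-0.1, 0.5, -0.6]
gripper_width: 0.761
grasp_force: 0.0
```

```bash
python3 - <<'E'
from h import *
c,im=grab('wrist','w7');np.save('w7.npy',c['T']);s=state();print(s["position"],s["gripper_width"])
ct,it=grab('top','t7')
# block orange top mask in top view
P=proj(ct,[[586,-293.5,42]])[0];h=cv2.cvtColor(it,cv2.COLOR_BGR2HSV);print(P,h[int(P[1]),int(P[0])])
go(496,380,150,71)
E
```

```text
[ 585.05620556 -293.34425526  228.95424812] 0.7569748458558387
[423.77005662 155.65192378] [12 75 78]
shift cm [67.72 -5.11  7.92] turn 0.388 yaw 93.2 min rows 11.4 2.2 t 21.75
```

>>> move_arm(
  rows=[
    [5, -0.33, 0, 0],
    [5, -0.33, 0, 0],
    [5, -0.33, 0, 0],
    [5, -0.33, 0, 0],
    [5, -0.33, 0, 0],
    [5, -0.33, 0, 0],
    [5, -0.33, 0, 0],
    [5, -0.33, 0, 0],
    [5, -0.33, 0, 0],
    [5, -0.33, 0, 0],
    [5, -0.33, 0, 0],
    [5, -0.33, 0, 0],
  ],
)

```text
time: 23.25
position: [511.6, 304.5, 228.3]
ee_rot: [-0.0, 0.687, 0.727, -0.001]
ft_force: [0.0, -0.0, -0.3]
gripper_width: 0.758
grasp_force: 0.0
```

>>> move_arm(
  rows=[
    [5, -0.33, 0, 0],
    [5, -0.33, 0, 0],
    [0, 0, 4, 0.13],
    [0, 0, 4, 0.13],
    [0, 0, 0, 0.13],
    [0, 0, 0, 0],
    [0, 0, 0, 0],
  ],
  fingers=0.2,
)

```text
time: 24.12
position: [500.4, 402.6, 149.3]
ee_rot: [0.0, 0.814, 0.581, 0.0]
ft_force: [0.3, -0.5, -0.2]
gripper_width: 0.799
grasp_force: 0.0
```

```bash
python3 - <<'E'
from h import *
c,im=grab('wrist','w8');np.save('w8.npy',c['T']);s=state();print(s["position"],s["gripper_width"])
cv2.imwrite("pics/w8c.png",np.vstack([im[0:300,100:540],im[0:0,100:540]]))
w7=cv2.imread("pics/w7.png")
cv2.imwrite("pics/w8d.png",np.hstack([im[0:330,120:520],w7[60:390,200:600]]))
E
```

```text
[500.4529336  402.69032086 149.52501954] 0.7967091813491377
```

View pics/w8d.png

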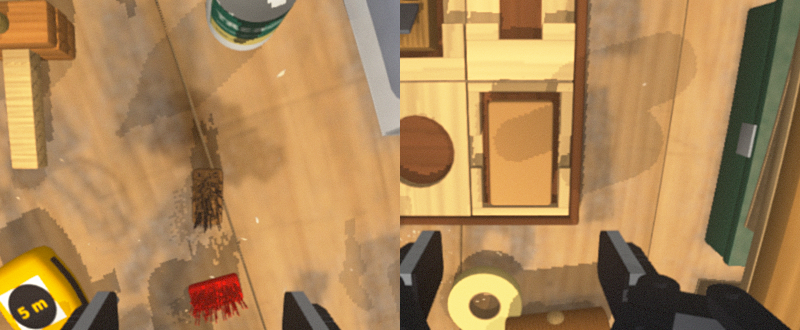

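Left: the dark brush spans crop (193-222,168-230), with wood visible at its far end; the red brush is at (213,295). Right: the block sits down in its pocket with even gaps.

```bash
python3 - <<'E'
from h import *
c=eyes.calibration("wrist");c["T"]=np.load("w8.npy");im=cv2.imread("pics/w8.png")
for z in(0,14,38):
    print(z,plane(c,[[313,168],[342,168],[342,230],[313,230],[333,280]],z)[:,:2].round(1).tolist())
cv2.imwrite("pics/w8e.png",cv2.resize(im[150:330,250:430],None,fx=3.3,fy=3.3,interpolation=cv2.INTER_CUBIC))
E
```

```text
0 [[511.2, 448.4], [533.0, 440.9], [517.2, 392.6], [494.4, 400.5], [496.1, 352.8]]
14 [[511.8, 449.3], [532.6, 442.2], [517.5, 396.2], [495.8, 403.7], [497.4, 358.3]]
38 [[512.8, 450.9], [531.8, 444.4], [518.0, 402.4], [498.2, 409.2], [499.6, 367.7]]
```

View pics/w8e.png

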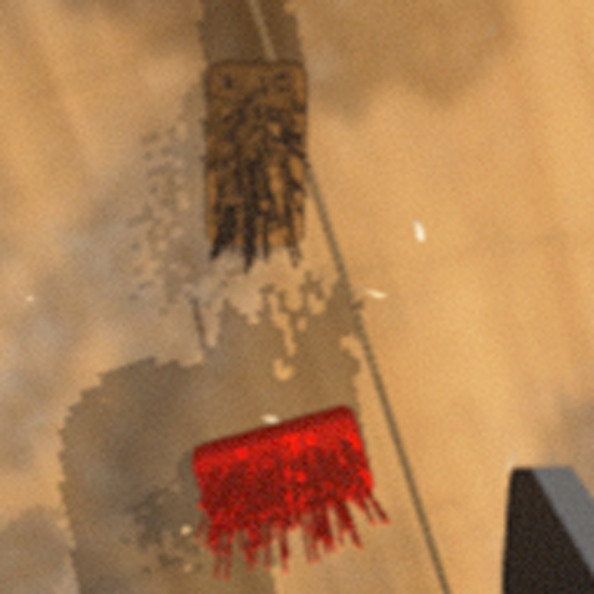

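The brush's wooden back spans crop columns 205-305 with its far end at row 62, so its centre is about (514.8,423.7), y axis 71°. The red decoy is clear of the grasp.

```bash
python3 -c "
from h import *
go(514.8,423.7,4,71)"
```

```text
shift cm [ 2.45  0.67 14.55] turn 0.0 yaw 71.0 min rows 2.5 0.0 t 24.18
```

>>> move_arm(
  rows=[
    [2.45, 0.67, 0, 0],
    [0, 0, 4, 0],
    [0, 0, 4, 0],
    [0, 0, 3, 0],
    [0, 0, 2, 0],
    [0, 0, 1, 0],
    [0, 0, 0.5, 0],
    [0, 0, 0, 0],
  ],
)

```text
time: 25.18
position: [515.0, 423.8, 4.8]
ee_rot: [0.0, 0.815, 0.58, 0.0]
ft_force: [0.2, 1.3, -0.2]
gripper_width: 0.797
grasp_force: 0.0
```

>>> move_arm(
  rows=[
    [0, 0, 0, 0],
    [0, 0, 0, 0],
    [0, 0, 0, 0],
    [0, 0, 0, 0],
    [0, 0, 0, 0],
    [0, 0, 0, 0],
    [0, 0, 0, 0],
  ],
  fingers=1,
)

```text
time: 26.05
position: [515.0, 423.8, 5.0]
ee_rot: [-0.0, 0.815, 0.58, 0.0]
ft_force: [-1.1, -0.3, 5.9]
gripper_width: 0.275
grasp_force: 59.4
```

>>> move_arm(
  rows=[
    [0, 0, -2, 0],
    [0, 0, -4, 0],
    [0, 0, -5, 0],
    [0, 0, -5, 0],
    [0, 0, -4, -0.13],
    [0, 0, 0, -0.13],
    [0, 0, 0, -0.13],
    [0, 0, 0, 0],
    [0, 0, 0, 0],
  ],
)

```text
time: 27.18
position: [514.6, 423.6, 204.9]
ee_rot: [0.0, 0.688, 0.726, 0.0]
ft_force: [1.0, -0.5, -0.9]
gripper_width: 0.275
grasp_force: 58.7
```

```bash
python3 -c "
from h import *
print(state()['gripper_width']);go(578.6,-159,204,93.4)"
```

```text
0.27455319596607003
shift cm [-58.52   3.3    0.08] turn -0.006 yaw 93.0 min rows 9.8 0.0 t 27.18
```

>>> move_arm(
  rows=[
    [-4.88, 0.275, 0, 0],
    [-4.88, 0.275, 0, 0],
    [-4.88, 0.275, 0, 0],
    [-4.88, 0.275, 0, 0],
    [-4.88, 0.275, 0, 0],
    [-4.88, 0.275, 0, 0],
    [-4.88, 0.275, 0, 0],
    [-4.88, 0.275, 0, 0],
    [-4.88, 0.275, 0, 0],
    [-4.88, 0.275, 0, 0],
    [-4.88, 0.275, 0, 0],
    [-4.88, 0.275, 0, -0.006],
  ],
)

```text
time: 28.68
position: [580.4, -160.9, 204.5]
ee_rot: [0.0, 0.686, 0.728, 0.0]
ft_force: [0.8, 0.7, -0.7]
gripper_width: 0.271
grasp_force: 58.8
```

>>> move_arm(
  rows=[
    [0, 0, 5, 0],
    [0, 0, 5, 0],
    [0, 0, 3, 0],
    [0, 0, 1, 0],
    [0, 0, 0, 0],
    [0, 0, 0, 0],
  ],
)

```text
time: 29.42
position: [581.3, -159.5, 65.7]
ee_rot: [0.001, 0.685, 0.729, 0.0]
ft_force: [1.0, 0.4, -0.3]
gripper_width: 0.27
grasp_force: 58.9
```

```bash
python3 - <<'E'
from h import *
s=state();print(s['position'],s['gripper_width'],s['grasp_force']);go(578.6,-159,15.2,93.4)
c,im=grab('wrist','w9');np.save('w9.npy',c['T'])
# far rim of the brush pocket: edges along columns/rows near the projected rim
t=np.radians(3.4);X=np.array([np.cos(t),np.sin(t)]);Y=np.array([-X[1],X[0]]);B=np.array([578.6,-159])
w=lambda a,b,z:np.r_[B+a*X+b*Y,z]
g=cv2.cvtColor(im,cv2.COLOR_BGR2GRAY).astype(int)
def line(p,q,n):
    pts=np.array([p+(q-p)*k/(n-1) for k in range(n)]);u=proj(c,pts);return [g[int(round(v)),int(round(x))] for x,v in u]
print("across far rim b=45..20 step1 at a=-12",line(w(-12,45,22),w(-12,20,22),26))
print("x scan b=26 a=-30..30 step2",line(w(-30,26,22),w(30,26,22),31))
E
```

```text
[ 581.33940973 -159.47510897   65.70614398] 0.26956536413055676 58.8861483335495
shift cm [ 0.07 -0.28  5.05] turn 0.002 yaw 93.5 min rows 0.8 0.0 t 29.43
across far rim b=45..20 step1 at a=-12 [np.int64(233), np.int64(233), np.int64(235), np.int64(237), np.int64(237), np.int64(236), np.int64(236), np.int64(235), np.int64(234), np.int64(235), np.int64(236), np.int64(238), np.int64(238), np.int64(239), np.int64(130), np.int64(117), np.int64(115), np.int64(115), np.int64(116), np.int64(120), np.int64(119), np.int64(115), np.int64(121), np.int64(113), np.int64(113), np.int64(117)]
x scan b=26 a=-30..30 step2 [np.int64(233), np.int64(232), np.int64(232), np.int64(232), np.int64(229), np.int64(212), np.int64(134), np.int64(101), np.int64(115), np.int64(120), np.int64(116), np.int64(119), np.int64(120), np.int64(114), np.int64(112), np.int64(113), np.int64(117), np.int64(112), np.int64(113), np.int64(108), np.int64(114), np.int64(109), np.int64(101), np.int64(97), np.int64(104), np.int64(131), np.int64(177), np.int64(176), np.int64(175), np.int64(180), np.int64(224)]
```

Pocket rims match the model within 1 mm. Lowering the brush.

>>> move_arm(
  rows=[
    [0.05, -0.2, 1.5, 0],
    [0, 0, 1.5, 0],
    [0, 0, 1.0, 0],
    [0, 0, 0.6, 0],
    [0, 0, 0.35, 0],
    [0, 0, 0.1, 0],
    [0, 0, 0, 0],
    [0, 0, 0, 0],
  ],
)

```text
time: 30.48
position: [578.2, -158.8, 14.9]
ee_rot: [0.0, 0.685, 0.729, -0.0]
ft_force: [-7.7, 2.5, 21.5]
gripper_width: 0.27
grasp_force: 61.9
```

>>> move_arm(
  rows=[
    [0, 0, 0, 0],
    [0, 0, 0, 0],
    [0, 0, 0, 0],
    [0, 0, -0.5, 0],
  ],
  fingers=0.55,
)

```text
time: 30.98
position: [578.1, -158.8, 18.6]
ee_rot: [-0.0, 0.685, 0.729, -0.0]
ft_force: [-0.1, -0.1, 0.8]
gripper_width: 0.453
grasp_force: 0.0
```

>>> move_arm(
  rows=[
    [0, 0, -1, 0],
    [0, 0, -2, 0],
    [0, 0, -4, 0],
    [0, 0, -5, 0],
    [0, 0, -5, 0],
    [0, 0, -4, 0],
    [0, 0, 0, 0],
    [0, 0, 0, 0],
  ],
)

```text
time: 31.98
position: [578.0, -158.7, 228.8]
ee_rot: [-0.0, 0.685, 0.729, -0.0]
ft_force: [-0.6, -0.0, -0.2]
gripper_width: 0.452
grasp_force: 0.0
```

```bash
python3 - <<'E'
from h import *
s=state();print(s['position'],s['gripper_width'])
c,im=grab('wrist','w10');np.save('w10.npy',c['T'])
go(439,250,260,93.4)
E
```

```text
[ 578.00036748 -158.74681042  228.78340691] 0.45231381996113873
shift cm [ 41.65 -11.32  -3.15] turn 0.003 yaw 93.6 min rows 7.2 0.0 t 32.02
```

Brush down on the floor (contact at the expected height). Next the jar.

>>> move_arm(
  rows=[
    [4.17, -1.13, 0, 0],
    [4.17, -1.13, 0, 0],
    [4.17, -1.13, 0, 0],
    [4.17, -1.13, 0, 0],
    [4.17, -1.13, 0, 0],
    [4.17, -1.13, 0, 0],
    [4.17, -1.13, 0, 0],
    [4.17, -1.13, 0, 0],
    [4.17, -1.13, 0, 0],
    [4.17, -1.13, 0, 0],
    [0, 0, 0, 0],
    [0, 0, 0, 0],
  ],
  fingers=0,
)

```text
time: 33.52
position: [439.3, 249.9, 228.0]
ee_rot: [-0.0, 0.685, 0.729, -0.001]
ft_force: [-0.1, -0.7, 0.7]
gripper_width: 1.001
grasp_force: 0.0
```

```bash
python3 - <<'E'
from h import *
s=state();print(s['position'],s['gripper_width'])
c,im=grab('wrist','w11');np.save('w11.npy',c['T'])
h=cv2.cvtColor(im,cv2.COLOR_BGR2HSV);p=proj(c,[[439,250,104]])[0].astype(int);print(p,h[p[1],p[0]])
m=cv2.inRange(h,(0,0,170),(180,50,255));k=np.zeros_like(m);cv2.circle(k,tuple(int(v) for v in p),65,255,-1);m&=k
q=max(cv2.findContours(m,0,1)[0],key=cv2.contourArea);e=cv2.fitEllipse(q);print(e,cv2.boundingRect(q))
P=plane(c,q[:,0],104)[:,:2].astype(np.float32);(cc,r)=cv2.minEnclosingCircle(P);print("lid",cc,r,"ellipse ctr",plane(c,[e[0]],104)[0])
go(*cc,66)
# verify brush in w10: sample rows across pocket
b=cv2.imread("pics/w10.png");cb=dict(c);cb["T"]=np.load("w10.npy");B=np.array([578.6,-159]);t=np.radians(3.4);X=np.array([np.cos(t),np.sin(t)]);Y=np.array([-X[1],X[0]])
for z,bs in((12,(-27,27)),):
  for b0 in range(-32,33,4): print(b0,[int(b[int(v),int(u)].sum()//3) for u,v in proj(cb,[np.r_[B+a*X+b0*Y,z] for a in range(-24,25,4)])])
E
```

```text
[439.30647942 249.91060457 227.96871841] 1.001412792713923
[318 232] [ 90   3 248]
((317.2681884765625, 232.3077392578125), (66.95925903320312, 70.10022735595703), 92.99260711669922) (282, 198, 72, 69)
lid (438.08734130859375, 249.4431915283203) 27.1299991607666 ellipse ctr [437.96935646 249.85777443 104.        ]
shift cm [ 1.000e-02 -1.300e-01  1.621e+01] turn 0 yaw 93.5 min rows 2.7 0.0 t 33.58
-32 [198, 147, 108, 106, 109, 104, 107, 104, 111, 103, 104, 101, 203]
-28 [199, 127, 80, 73, 73, 76, 59, 64, 67, 66, 60, 68, 205]
-24 [200, 173, 73, 67, 56, 66, 65, 74, 82, 79, 62, 68, 209]
-20 [203, 173, 66, 72, 82, 65, 59, 73, 93, 101, 60, 105, 212]
-16 [102, 98, 81, 92, 84, 65, 56, 66, 77, 91, 92, 135, 115]
-12 [146, 133, 63, 91, 80, 62, 65, 61, 85, 96, 95, 156, 138]
-8 [138, 134, 73, 91, 101, 63, 62, 76, 83, 95, 91, 140, 149]
-4 [206, 188, 84, 88, 91, 63, 56, 85, 72, 76, 82, 140, 195]
0 [203, 192, 91, 88, 101, 68, 75, 67, 61, 80, 94, 141, 201]
4 [197, 194, 88, 88, 103, 69, 60, 60, 63, 84, 73, 129, 202]
8 [194, 195, 81, 92, 103, 65, 67, 65, 70, 69, 72, 122, 201]
12 [198, 195, 79, 94, 101, 68, 72, 86, 87, 78, 93, 132, 197]
16 [200, 178, 88, 89, 98, 71, 73, 76, 82, 76, 68, 82, 201]
20 [199, 166, 92, 100, 70, 75, 71, 81, 83, 70, 62, 88, 199]
24 [204, 168, 84, 97, 83, 75, 77, 80, 69, 73, 67, 95, 211]
28 [204, 172, 75, 94, 94, 73, 76, 76, 74, 74, 66, 80, 208]
32 [215, 214, 213, 211, 212, 212, 160, 162, 160, 159, 157, 209, 207]
```

>>> move_arm(
  rows=[
    [0, -0.1, 4, 0],
    [0, 0, 4, 0],
    [0, 0, 4, 0],
    [0, 0, 2.5, 0],
    [0, 0, 1.5, 0],
    [0, 0, 0.2, 0],
    [0, 0, 0, 0],
  ],
)

```text
time: 34.45
position: [439.3, 250.2, 67.4]
ee_rot: [0.0, 0.685, 0.729, 0.0]
ft_force: [-0.1, 0.2, -0.1]
gripper_width: 1.0
grasp_force: 0.0
```

>>> move_arm(
  rows=[
    [0, 0, 0, 0],
    [0, 0, 0, 0],
    [0, 0, 0, 0],
    [0, 0, 0, 0],
    [0, 0, 0, 0],
    [0, 0, 0, 0],
  ],
  fingers=1,
)

```text
time: 35.2
position: [439.0, 250.6, 67.9]
ee_rot: [0.0, 0.685, 0.729, 0.001]
ft_force: [-2.9, 0.3, 16.4]
gripper_width: 0.647
grasp_force: 60.1
```

>>> move_arm(
  rows=[
    [0, 0, -2, 0],
    [0, 0, -4, 0],
    [0, 0, -4, 0],
    [0, 0, -4, 0],
    [0, 0, -1, 0],
    [0, 0, 0, 0],
    [0, 0, 0, 0],
  ],
)

```text
time: 36.08
position: [438.0, 249.9, 215.4]
ee_rot: [-0.0, 0.685, 0.729, -0.001]
ft_force: [0.4, 0.0, -5.0]
gripper_width: 0.646
grasp_force: 67.1
```

```bash
python3 -c "
from h import *
print(state()['gripper_width']);go(486.2,-299,215,93.4)"
```

```text
0.6461653935854796
shift cm [-55.08   1.41   0.08] turn 0.003 yaw 93.6 min rows 9.2 0.0 t 36.08
```

>>> move_arm(
  rows=[
    [-4.59, 0.118, 0, 0],
    [-4.59, 0.118, 0, 0],
    [-4.59, 0.118, 0, 0],
    [-4.59, 0.118, 0, 0],
    [-4.59, 0.118, 0, 0],
    [-4.59, 0.118, 0, 0],
    [-4.59, 0.118, 0, 0],
    [-4.59, 0.118, 0, 0],
    [-4.59, 0.118, 0, 0],
    [-4.59, 0.118, 0, 0],
    [-4.59, 0.118, 0, 0],
    [-4.59, 0.118, 0, 0],
  ],
)

```text
time: 37.58
position: [486.3, -299.8, 215.0]
ee_rot: [-0.001, 0.685, 0.729, -0.0]
ft_force: [1.6, 0.0, -5.0]
gripper_width: 0.648
grasp_force: 67.1
```

>>> move_arm(
  rows=[
    [0, 0, 5, 0],
    [0, 0, 3, 0],
    [0, 0, 2, 0],
    [0, 0, 0, 0],
    [0, 0, 0, 0],
    [0, 0, 0, 0],
  ],
)

```text
time: 38.33
position: [487.5, -298.8, 117.6]
ee_rot: [0.001, 0.685, 0.729, 0.0]
ft_force: [-0.5, -0.4, -2.8]
gripper_width: 0.649
grasp_force: 67.1
```

```bash
python3 - <<'E'
from h import *
s=state();print(s['position'],s['gripper_width'],s['grasp_force'])
c,im=grab('wrist','w12');np.save('w12.npy',c['T'])
# pocket centre from w10 (brush retreat) and w1: dark blob round jar pocket at rim
for n in("w1","w4","w6"):
    if n=="w4": continue
    b=cv2.imread(f"pics/{n}.png");cb=dict(c);cb["T"]=np.load(f"{n}.npy")
    p=proj(cb,[[486.5,-299,22]])[0].astype(int)
    h=cv2.cvtColor(b,cv2.COLOR_BGR2HSV);m=cv2.inRange(h,(0,90,30),(20,255,175))
    k=np.zeros_like(m);cv2.circle(k,tuple(int(v) for v in p),38 if n=="w1" else 72,255,-1);m&=k
    q=max(cv2.findContours(m,0,1)[0],key=cv2.contourArea);P=plane(cb,q[:,0],22)[:,:2].astype(np.float32);print(n,cv2.minEnclosingCircle(P))
go(486.2,-299,80,93.4)
E
```

```text
[ 487.48028021 -298.84037824  117.55149368] 0.6485652254414789 67.07388068782166
w1 ((484.7063293457031, -299.7143859863281), 36.283363342285156)
w6 ((484.7934875488281, -299.920166015625), 36.762935638427734)
shift cm [-0.01 -0.13  3.76] turn 0.003 yaw 93.6 min rows 0.6 0.0 t 38.38
```

>>> move_arm(
  rows=[
    [-0.08, -0.22, 0, 0],
    [0, 0, 1.2, 0],
    [0, 0, 1.0, 0],
    [0, 0, 0.8, 0],
    [0, 0, 0.5, 0],
    [0, 0, 0.3, 0],
    [0, 0, 0, 0],
    [0, 0, 0, 0],
  ],
)

```text
time: 39.38
position: [485.0, -299.6, 79.0]
ee_rot: [0.0, 0.685, 0.729, 0.0]
ft_force: [0.4, -0.1, -3.9]
gripper_width: 0.646
grasp_force: 67.1
```

>>> move_arm(
  rows=[
    [0, 0, 0.1, 0],
    [0, 0, 0.08, 0],
    [0, 0, 0, 0],
    [0, 0, 0, 0],
  ],
)

```text
time: 39.88
position: [485.1, -299.8, 78.0]
ee_rot: [0.001, 0.685, 0.729, 0.0]
ft_force: [-4.2, 0.7, 12.5]
gripper_width: 0.65
grasp_force: 68.7
```

Contact at the pocket floor (78 - 67.9 ≈ 10 mm). Releasing.

>>> move_arm(
  rows=[
    [0, 0, 0, 0],
    [0, 0, 0, 0],
    [0, 0, 0, 0],
    [0, 0, 0, 0],
    [0, 0, -1, 0],
    [0, 0, -3, 0],
    [0, 0, -5, 0],
    [0, 0, -5, 0],
    [0, 0, -4, 0],
    [0, 0, 0, 0],
  ],
  fingers=0.1,
)

```text
time: 41.12
position: [486.3, -300.5, 260.9]
ee_rot: [0.003, 0.685, 0.729, 0.0]
ft_force: [-0.3, -0.9, -0.9]
gripper_width: 0.903
grasp_force: 0.0
```

>>> move_arm(
  rows=[
    [4, 0, 0, 0],
    [4, 0, 0, 0],
    [4, 0, 0, 0],
    [4, 0, 0, 0],
    [0, 0, 0, 0],
    [0, 0, 0, 0],
  ],
)

```text
time: 41.88
position: [474.9, -140.0, 256.8]
ee_rot: [-0.0, 0.685, 0.729, -0.0]
ft_force: [0.5, -0.1, 0.8]
gripper_width: 0.897
grasp_force: 0.0
```

```bash
python3 - <<'E'
from h import *
s=state();print(s['position'],s['gripper_width'],s['ft_force'])
c,im=grab('wrist','w13')
h=cv2.cvtColor(im,cv2.COLOR_BGR2HSV);p=proj(c,[[485,-300,114]])[0].astype(int);print(p,h[min(p[1],479),p[0]])
m=cv2.inRange(h,(0,0,170),(180,50,255));k=np.zeros_like(m);cv2.circle(k,tuple(int(v) for v in p),70,255,-1);m&=k
q=max(cv2.findContours(m,0,1)[0],key=cv2.contourArea);P=plane(c,q[:,0],114)[:,:2].astype(np.float32);print("lid",cv2.minEnclosingCircle(P),cv2.boundingRect(q))
ct,it=grab('top','t13');st,si=grab('side','s13')
t=cv2.imread("pics/top0.png")
for n,w in dict(tape=(352,387,35),glue=(566,518,100)).items():
    u=proj(ct,[w])[0].astype(int);y,x=u[1],u[0];print(n,u,cv2.absdiff(it,t)[y-18:y+18,x-18:x+18].mean())
# jar in side view: lid at expected place
for d in ((485,-300,114),):
    u=proj(st,[d])[0].astype(int);print("side",u,si[u[1],u[0]])
E
```

```text
[ 474.92462941 -139.96625655  256.79281639] 0.8971281178619099 [ 0.48581485 -0.12743386  0.76407228]
[319 392] [100   3 247]
lid ((484.02685546875, -300.418212890625), 26.95552635192871) (290, 369, 57, 39)
tape [245 302] 31.733281893004115
glue [176 247] 33.19058641975309
side [398 142] [201 202 198]
```

Jar stands centred in its pocket. I check the bystanders and the rest of the tray once more, because the difference values may come from shadows or moved things.

```bash
python3 - <<'E'
from h import *
for a,b,nm in(("top0","t13","top"),("side0","s13","side")):
    c=eyes.calibration(nm)
    for n,w,lo,hi in(("tape",(352,387,30),(18,170,90),(30,255,255)),("nozzle",(566,518,160),(10,170,90),(30,255,255))):
        u=proj(c,[w])[0].astype(int)
        for f in(a,b):
            im=cv2.imread(f"pics/{f}.png");m=cv2.inRange(cv2.cvtColor(im,cv2.COLOR_BGR2HSV),lo,hi)
            k=np.zeros_like(m);cv2.circle(k,tuple(int(v) for v in u),40 if n=="tape" else 18,255,-1);m&=k;M=cv2.moments(m,True)
            print(nm,n,f,M["m00"],round(M["m10"]/max(M["m00"],1),1),round(M["m01"]/max(M["m00"],1),1),im[u[1],u[0]])
E
```

```text
top tape top0 345.0 245.5 303.2 [22 36 44]
top tape t13 363.0 245.8 303.2 [37 60 75]
top nozzle top0 58.0 164.1 241.6 [213 223 231]
top nozzle t13 58.0 164.0 241.7 [119 124 132]
side tape side0 284.0 306.1 352.3 [27 32 41]
side tape s13 155.0 305.9 349.5 [39 48 56]
side nozzle side0 5.0 150.0 303.2 [109 115 117]
side nozzle s13 6.0 149.7 303.3 [112 118 120]
```

Both bystanders are unmoved; only the lighting changed. Handing in.

```bash
python3 -c "
from cell import order
print(order.job_done())"
```

```text
the job is handed in; nothing more can be done
None
```

The plane, sanding block, dark brush and jar are each in their own pocket in the tray, placed in that order; the glue bottle and tape measure have not moved, and the job was handed in at about 42 s.

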